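Set the dividing table to the red line and clamp it

TASK

Set up the dividing table: with a fingertip, push the blue-faced tab round until the dial's white index mark lines up with the red line on the scale ring, and then push the orange-faced clamp lever fully home against its stop to clamp that setting. Only push the tab and the lever, never pinch them between the fingers, and leave the other things on the bench where they stand.

Things in the scene. Friction and masses are not known exactly. Their poses are not given: they have to be found in the camera images.
- table_base: Dividing table, fixed to the bench: grey base plate 210 (x) by 250 (y) by 16 mm carrying a round dial in an aluminium scale ring. Origin on the bench surface under the dial's axis, z up; the plate spans x -105 to 105, y -145 to 105. At yaw 0 its -x side faces the robot; the clamp lever is on its -y side. Nothing of it is over 77 mm high.
- dial (a joint): Angle of the dark dial about the vertical axis through table_base's origin, rad, growing counterclockwise seen from above; 0 when the white index mark points to table_base's -x. Free to turn either way (-6.2 to 6.2); dry friction 0.08 N m (1.6 N at the tab); stays where it is left.
- dial_axis (a point): Point on the dial's axis at its top surface, 43 mm above the bench. The dial is 150 mm across; a hub 36 mm across stands 7 mm above it.
- drive_tab (a point): Centre of the dial's upright tab, opposite the white mark, 50 mm from the axis, 60 mm above the bench. A radial steel fin with a blue plate on each flat side: 32 to 68 mm from the axis (plates 35 to 65), 16 mm thick in all, 43 to 77 mm above the bench (plates to 71). x points outward, y counterclockwise. Push its clockwise side to turn the dial counterclockwise, and the other way round.
- index_mark (a point): Outer end of the white index line (4 mm wide, 35 mm long, radial) on the dial: 76 mm from the axis, 41 mm above the bench.
- red_line (a point): Inner end of the one red scale line (4 mm wide, 17 mm long, radial) on the scale ring: 76 mm from the dial's axis, 41 mm above the bench; it coincides with index_mark when the lines meet. The other 23 lines, 15 degrees apart, are thin and black. The ring is fixed, 192 mm across, its top 40 mm above the bench.
- clamp (a joint): Angle of the clamp lever about its upright pivot, rad, 0 (fully open) to 1.2 (home at its stop), growing clockwise seen from above. Open, it points 69 degrees away from table_base's -x toward its -y; home, along table_base's -x. Dry friction 0.1 N m (1.3 N at the paddle); stays where it is left.
- clamp_pivot (a point): Point on the lever's pivot axis, at (30, -122) mm in table_base's frame, 60 mm above the bench.
- clamp_paddle (a point): Centre of the upright paddle at the lever's end, 76 mm from the pivot, 60 mm above the bench: a steel fin with an orange plate on each flat side, 58 to 94 mm from the pivot (plates 61 to 91), 16 mm thick in all, 43 to 77 mm above the bench (plates to 71). x points away from the pivot, y counterclockwise; push its counterclockwise side to swing it home. The arm below is 44 mm high.
- blue_case: Bystander: the small dark blue case, 50x70x24 mm, loose. Origin at the centre of its underside.
- beech_block: Bystander: the beech block, 26x70x22 mm, loose. Origin at the centre of its underside.
- jar: Bystander: the small white-lidded jar, 47x47x58 mm, loose. Origin at the centre of its underside.
- white_cap: Bystander: the white screw cap lying flat, 36x36x18 mm, loose. Origin at the centre of its underside.

How it is judged:
By the outcome, as a careful person would: the job done as asked, in the order asked, and still so for the second after the job is handed in, with the robot touching nothing.
It also fails if it takes over 50 s, if anything falls off the work surface, if the arm or the gripper's body presses on something with over 40 N, if the wrist force passes 120 N, or if a joint passes its speed limit or range.

ROBOT

A 7-joint arm with a two-finger parallel gripper is mounted at the origin on a cart in front of the work surface, level with it; the furniture and walls round the work are solid. World frame = base frame: x ahead of the robot, y to its left, z up, the work surface at z = 0. Lengths are in mm, angles in rad, forces in N, time in s.
With the tool pointing down it reaches from about 400 to 875 mm from the base axis. Payload 4.4 kg.
Tool frame: the origin (TCP) lies midway between the tips of the shut fingers; the grasp point (between the pads) lies 19 mm behind it; z points along the fingers, y is the line along which they close (so a half turn about z gives the same grasp; the last joint's range is limited). The gripper opens to 85 mm and grips with 20 to 120 N. Pads are 22 mm wide; open, the fingers measure 114 mm over their backs; the gripper's body (76 mm by 85 mm) begins 54 mm behind the grasp point. The pads swing forward as they close: fully open they stand 13 mm farther back than shut.
Start: joints at [-1.384, 0.628, 0.038, 1.517, -0.027, 0.996, -0.02], TCP at [162.55, 629.361, 231.313] pointing down, gripper open.
Joint ranges: [-3.06, 3.06], [-0.37, 2.12], [-1.25, 1.32], [0.18, 2.47], [-1.1, 4.24], [0.23, 1.98], [-2.94, 2.94]. Speed limits (rad/s): [2.57, 2.57, 3.14, 3.14, 3.14, 3.14, 3.14].

INTERFACE

Orientations are given as [roll, pitch, yaw] about the fixed x, y, z axes, in that order (R = Rz(yaw) Ry(pitch) Rx(roll)).
In Python, from cell import read_state, get_image, finish_job gives the robot as it stands.
- The arm moves only by the tool send_rows, never from a script. Its argument "series" is a list of rows, each an object of numbers: "ax", "ay", "az": the turn, a rotation vector about the tool's x, y, z in rad; "dx", "dy", "dz": the shift along the tool's x, y, z in cm; "hand": the closure, from 0 (fully open) to 1 (shut). In form: [{"ax": .., "ay": .., "az": .., "dx": .., "dy": .., "dz": .., "hand": ..}, ...]. A call has 1 to 10 rows; each row is the pose to reach, as a shift and turn from the pose commanded when the call began, along the tool's axes at that moment; what a row does not reach only later rows make up. A row lasts 1/10 s, in which the tool goes at most 50 mm and 8.59 degrees, less where a joint would pass 70% of its speed; a pose out of reach is approached as far as the arm can. A call with a gripper value outside its range is refused whole. The fingers move at their own pace and stop on an object; the grip force is fixed at half the most. Time passes only in rows, so rows that repeat a pose let the fingers close. It gives the time, the measured TCP pose, the force, the opening and the grip force at its end, in the units of the state.
- read_state(): the state, without advancing time (a new reading comes with each control period).
- get_image(name): name is "scene" or "top"; returns a dict with "pixels" (420x560x3 uint8, red, green, blue), "mtx" (3x3 intrinsics, pixels), "R" (3x3) and "t" (3): a world point X has camera coordinates R X + t. Camera axes: x right, y down, z forward; pixel columns grow to the right and rows downward; lengths in mm; the calibration is good to about 2 mm. A picture is of the moment at which its call begins. There is no depth.
- finish_job(): hands the job in; it is judged then, once.
The state is a dict: "clock": time; "qpos": joint angles; "qd": joint speeds; "tau": joint torques, N m; "eef_pos": TCP position; "tool_rot": TCP orientation; "force": force on the tool from outside, world axes, zero at the start; "torque": the same for the moment, N m; "width": finger opening in mm; "gripper_force": force on a finger pad.
Only numpy, scipy, OpenCV 4.12 (cv2) and the standard library are available. Lean on these libraries where they do the work, as an engineer would, in place of code of your own. Each camera call takes 0.05 s, during which the arm holds its last target. There are 200 camera calls.

## Working session

There is one attempt and no reset: what is moved stays moved. The work goes in short steps, Python scripts to look and compute and a tool call to move; the robot and the scene stay as the last step left them, time stands still between calls to the robot, and variables do not carry over. Pictures are saved under pics/ and viewed, at most 13 in all, crops included, and the job is handed in when it is done.

Besides the shell and the picture viewer there is one more tool, called as a command line: name --argument value ..., lists and objects as JSON in quotes. send_rows: Moves the arm, as the interface text tells. Its arguments: {"type":"object","properties":{"series":{"type":"array","items":{"type":"object","properties":{"ax":{"type":"number"},"ay":{"type":"number"},"az":{"type":"number"},"dx":{"type":"number"},"dy":{"type":"number"},"dz":{"type":"number"},"hand":{"type":"number"}}}}},"required":["series"]}

```bash
mkdir -p pics; python3 - <<'E'
from cell import *
import cv2
for n in("top","scene"):
    d=get_image(n);cv2.imwrite(f"pics/{n}0.png",cv2.resize(d["pixels"][:,:,::-1],(800,600),interpolation=cv2.INTER_CUBIC))
    print(n,d["mtx"].tolist(),d["R"].round(4).tolist(),d["t"].round(1).tolist())
s=read_state();print(s)
E
```

```text
top [[435.4086538659622, 0.0, 279.7028227902847], [0.0, 435.4086538659622, 210.51698473437162], [0.0, 0.0, 1.0]] [[0.125, -0.9921, -0.0043], [-0.9665, -0.1208, -0.2264], [0.2241, 0.0325, -0.974]] [158.3, 631.4, 792.9]
scene [[384.6646034553281, 0.0, 278.70648794155926], [0.0, 384.6646034553281, 209.8654189668424], [0.0, 0.0, 1.0]] [[0.8756, -0.4825, -0.021], [-0.3372, -0.5796, -0.7419], [0.3458, 0.6567, -0.6702]] [-450.6, 370.8, 532.1]
{'clock': 0.1, 'qpos': array([-1.38383547,  0.62928294,  0.03840565,  1.51825629, -0.02695997,
        0.99631772, -0.02001022]), 'qd': array([-0.00105033, -0.00204844,  0.00079086, -0.00185737, -0.00087999,
       -0.00025547,  0.00108063]), 'tau': array([ 3.35592500e-03, -5.64528966e+01,  1.23091355e+00, -1.93968183e+01,
        1.13901045e-02,  5.42391077e-03,  4.60928106e-05]), 'eef_pos': array([162.36941727, 628.81157942, 230.46510567]), 'tool_rot': array([-3.13984557e+00,  2.97644759e-05,  2.88887529e+00]), 'force': array([-0.6736139 ,  0.00813344,  0.46329891]), 'torque': array([-0.01543727,  0.0045851 , -0.04219981]), 'gripper_force': 0.0, 'width': 85.60829106500502}
```

View pics/top0.png

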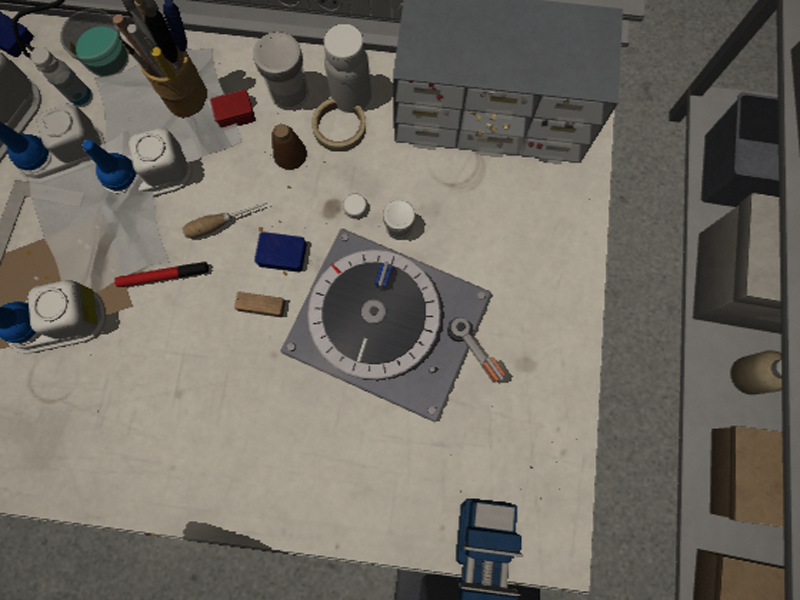

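View pics/scene0.png

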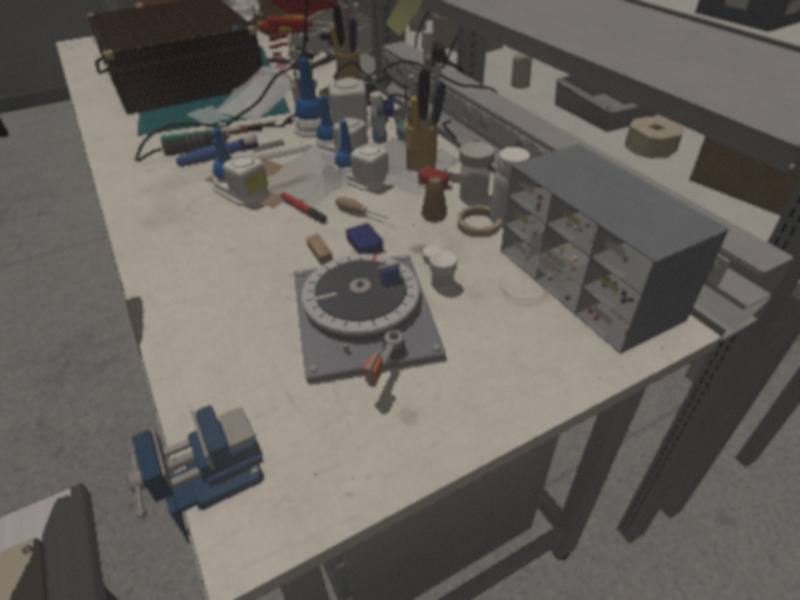

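The top view shows the table: dial centre near (373,310), red line at (336,268), white mark at (362,350), tab at (384,273), pivot at (460,327) and paddle at (496,369), all in 800x600 pixels. The arm isn't in view. I'll enlarge that area.

```bash
cat > h.py <<'E'
from cell import *
import cv2, numpy as np
def crop(n,x,y,w,h,k,f):
    d=get_image(n);cv2.imwrite(f,cv2.resize(d["pixels"][y:y+h,x:x+w,::-1],None,fx=k,fy=k,interpolation=cv2.INTER_CUBIC));return d
def unproj(d,u,v,z):
    r=d["R"].T@np.linalg.solve(d["mtx"],[u,v,1]);c=-d["R"].T@d["t"]
    return c+r*(z-c[2])/r[2]
def proj(d,X):
    p=d["mtx"]@(d["R"]@np.array(X,float)+d["t"]);return p[:2]/p[2]
E
python3 - <<'E'
from h import *
d=crop("top",165,140,200,150,4,"pics/c1.png")
print(proj(d,read_state()["eef_pos"]),-d["R"].T@d["t"])
E
```

```text
[-31.2447905  451.67054056] [412.74364211 207.54448627 915.89615367]
```

View pics/c1.png

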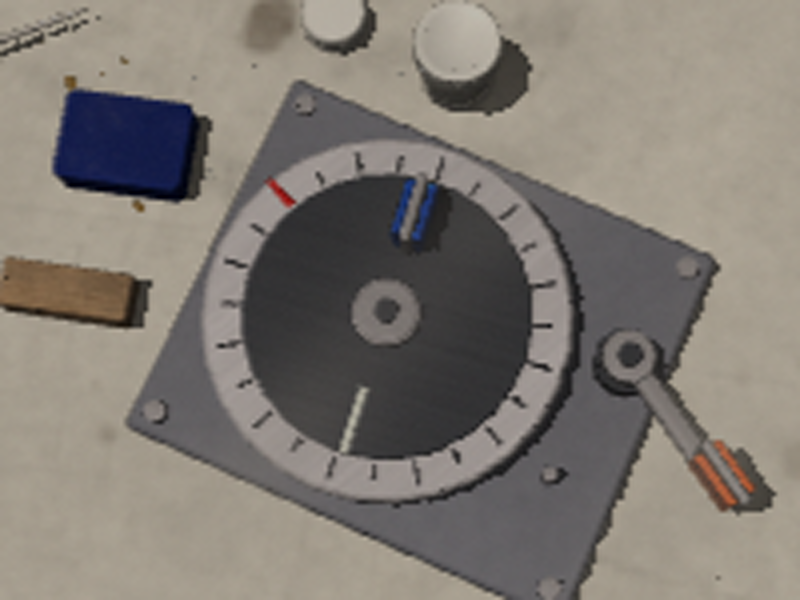

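```bash
python3 - <<'E'
from h import *
d=get_image("top")
P=lambda x,y,z:unproj(d,165+(x+.5)/4-.5,140+(y+.5)/4-.5,z)[:2]
c=P(386,311,50);r=P(292,206,41);m=P(345,453,41);t=P(414,208,77);pv=P(631,356,62);pd=P(725,475,77)
# base corners at z16
A=P(300,82,16);B=P(717,260,16);C=P(128,425,16)
for n,x in dict(c=c,red=r,mark=m,tab=t,piv=pv,pad=pd,A=A,B=B,C=C).items():
    v=x-c;print(n,x.round(1),np.hypot(*v).round(1),np.degrees(np.arctan2(v[1],v[0])).round(1))
v=pd-pv;print("lever",np.hypot(*v),np.degrees(np.arctan2(v[1],v[0])))
for p,q in((A,B),(A,C)):v=q-p;print(np.hypot(*v),np.degrees(np.arctan2(v[1],v[0])))
for n,x,y,z in(("jar",458,40,58),("cap",336,12,18),("case",127,138,24),("block",68,285,22)):print(n,P(x,y,z).round(1))
E
```

```text
c [593.1 272.1] 0.0 0.0
red [644.4 329. ] 76.6 47.9
mark [519.8 283.5] 74.2 171.2
tab [641.4 263.3] 49.1 -10.3
piv [583. 147.] 125.6 -94.6
pad [527.6  97.1] 186.9 -110.5
A [720.9 338.4] 144.0 27.4
B [649.5 103.7] 177.6 -71.5
C [523.2 399.9] 145.6 118.7
lever 74.52411783717227 -137.99480114838673
245.34099679135767 -106.92600046074439
207.02305565108375 162.71946569621312
jar [739.7 253.7]
cap [762.8 324.4]
case [675.3 424.8]
block [592.  442.6]
```

send_rows --series '[{"dx":-55.3,"dy":-20.1,"az":-0.087,"hand":1},{"dx":-55.3,"dy":-20.1,"az":-0.087,"hand":1},{"dx":-55.3,"dy":-20.1,"az":-0.087,"hand":1},{"dx":-55.3,"dy":-20.1,"az":-0.087,"hand":1},{"dx":-55.3,"dy":-20.1,"az":-0.087,"hand":1},{"dx":-55.3,"dy":-20.1,"az":-0.087,"hand":1},{"dx":-55.3,"dy":-20.1,"az":-0.087,"hand":1},{"dx":-55.3,"dy":-20.1,"az":-0.087,"hand":1},{"dx":-55.3,"dy":-20.1,"az":-0.087,"hand":1},{"dx":-55.3,"dy":-20.1,"az":-0.087,"hand":1}]'

```text
invalid input at $.series[0]: expected keys ax, ay, az, dx, dy, dz, hand
```

send_rows --series '[{"ax":0,"ay":0,"dz":0,"dx":-55.3,"dy":-20.1,"az":-0.087,"hand":1},{"ax":0,"ay":0,"dz":0,"dx":-55.3,"dy":-20.1,"az":-0.087,"hand":1},{"ax":0,"ay":0,"dz":0,"dx":-55.3,"dy":-20.1,"az":-0.087,"hand":1},{"ax":0,"ay":0,"dz":0,"dx":-55.3,"dy":-20.1,"az":-0.087,"hand":1},{"ax":0,"ay":0,"dz":0,"dx":-55.3,"dy":-20.1,"az":-0.087,"hand":1},{"ax":0,"ay":0,"dz":0,"dx":-55.3,"dy":-20.1,"az":-0.087,"hand":1},{"ax":0,"ay":0,"dz":0,"dx":-55.3,"dy":-20.1,"az":-0.087,"hand":1},{"ax":0,"ay":0,"dz":0,"dx":-55.3,"dy":-20.1,"az":-0.087,"hand":1},{"ax":0,"ay":0,"dz":0,"dx":-55.3,"dy":-20.1,"az":-0.087,"hand":1},{"ax":0,"ay":0,"dz":0,"dx":-55.3,"dy":-20.1,"az":-0.087,"hand":1}]'

```text
clock: 1.2
eef_pos: [576.2, 345.1, 231.2]
tool_rot: [-3.142, -0.0, 2.976]
force: [-0.0, 1.1, 0.0]
width: 0.6
gripper_force: 0.0
```

```bash
python3 - <<'E'
from cell import *
s=read_state();print(s["clock"],s["eef_pos"].round(1),s["tool_rot"].round(4),s["qpos"].round(2))
E
```

```text
1.2 [576.2 345.1 231.2] [-3.1416e+00 -3.0000e-04  2.9759e+00] [-0.59  0.66  0.02  1.45 -0.01  1.03  0.83]
```

send_rows --series '[{"ax":0,"ay":0,"az":0,"dx":-5,"dy":-2.3,"dz":0,"hand":1},{"ax":0,"ay":0,"az":0,"dx":-7.8,"dy":-3.7,"dz":2,"hand":1},{"ax":0,"ay":0,"az":0,"dx":-7.8,"dy":-3.7,"dz":6,"hand":1},{"ax":0,"ay":0,"az":0,"dx":-7.8,"dy":-3.7,"dz":10,"hand":1},{"ax":0,"ay":0,"az":0,"dx":-7.8,"dy":-3.7,"dz":12,"hand":1},{"ax":0,"ay":0,"az":0,"dx":-7.8,"dy":-3.7,"dz":12,"hand":1}]'

```text
clock: 1.8
eef_pos: [642.9, 295.7, 106.9]
tool_rot: [-3.137, -0.007, 2.976]
force: [-1.5, -0.6, 0.2]
width: -0.2
gripper_force: 0.0
```

```bash
python3 - <<'E'
from h import *
crop("top",165,140,200,150,4,"pics/c2.png")
s=read_state();print(s["clock"],s["eef_pos"].round(1),s["tool_rot"].round(4))
E
```

```text
1.85 [644.6 296.6 109.6] [-3.1396e+00 -3.0000e-03  2.9757e+00]
```

View pics/c2.png

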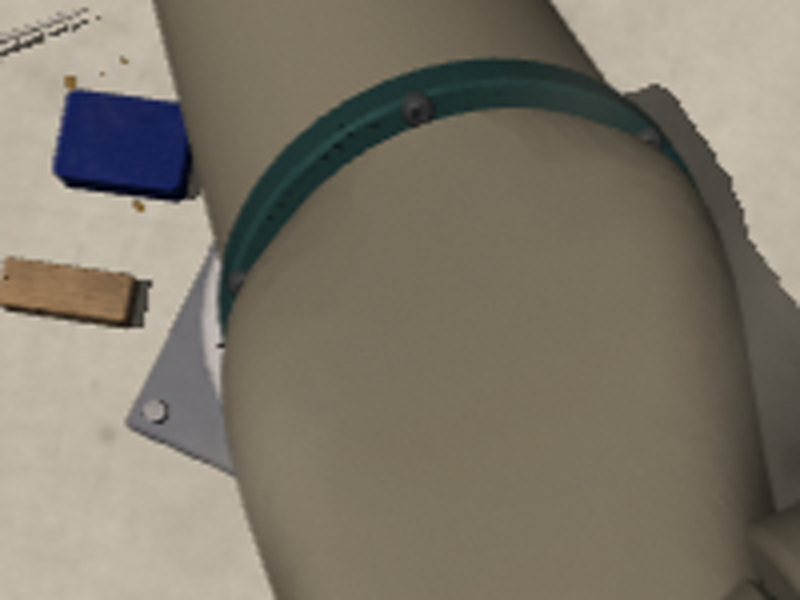

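The arm hides the table in the top view, so I'll descend beside the tab and check with the scene camera.

send_rows --series '[{"ax":0,"ay":0,"az":0,"dx":0,"dy":0,"dz":2,"hand":1},{"ax":0,"ay":0,"az":0,"dx":0,"dy":0,"dz":4,"hand":1},{"ax":0,"ay":0,"az":0,"dx":0,"dy":0,"dz":5.6,"hand":1},{"ax":0,"ay":0,"az":0,"dx":0,"dy":0,"dz":5.6,"hand":1},{"ax":0,"ay":0,"az":0,"dx":0,"dy":0,"dz":5.6,"hand":1}]'

```text
clock: 2.35
eef_pos: [646.3, 297.4, 56.2]
tool_rot: [3.141, 0.001, 2.976]
force: [1.0, 0.1, 0.1]
width: 0.4
gripper_force: 0.0
```

```bash
python3 - <<'E'
from h import *
crop("scene",190,140,140,130,4.5,"pics/s1.png")
s=read_state();print(s["clock"],s["eef_pos"].round(1),s["tool_rot"].round(4),s["force"].round(1))
E
```

```text
2.4 [646.6 297.6  56.7] [3.1403e+00 1.9000e-03 2.9758e+00] [-0.2  0.1  0.5]
```

View pics/s1.png

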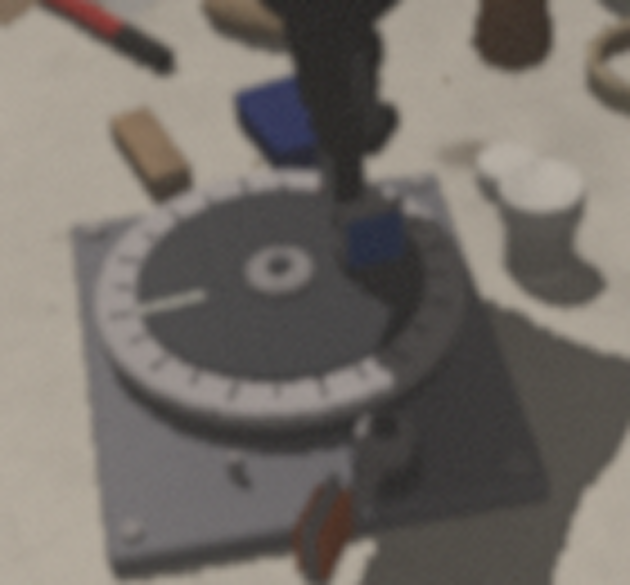

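The fingertip stands just behind the tab, with the blue face at about (375,238) in the crop. I'll push along the arc, turning the tool with the dial.

send_rows --series '[{"ax":0,"ay":0,"az":0,"dx":0,"dy":-0.4,"dz":0,"hand":1},{"ax":0,"ay":0,"az":0,"dx":0,"dy":-0.8,"dz":0,"hand":1},{"ax":0,"ay":0,"az":0,"dx":0,"dy":-1.1,"dz":0,"hand":1},{"ax":0,"ay":0,"az":0.105,"dx":-0.25,"dy":-1.64,"dz":0,"hand":1},{"ax":0,"ay":0,"az":0.209,"dx":-0.41,"dy":-2.18,"dz":0,"hand":1},{"ax":0,"ay":0,"az":0.314,"dx":-0.51,"dy":-2.74,"dz":0,"hand":1},{"ax":0,"ay":0,"az":0.419,"dx":-0.55,"dy":-3.3,"dz":0,"hand":1},{"ax":0,"ay":0,"az":0.524,"dx":-0.53,"dy":-3.87,"dz":0,"hand":1},{"ax":0,"ay":0,"az":0.628,"dx":-0.45,"dy":-4.43,"dz":0,"hand":1},{"ax":0,"ay":0,"az":0.733,"dx":-0.31,"dy":-4.98,"dz":0,"hand":1}]'

```text
clock: 3.4
eef_pos: [640.9, 248.8, 55.9]
tool_rot: [3.139, -0.001, 2.239]
force: [-0.1, 3.0, 0.2]
width: 0.1
gripper_force: 1.1
```

```bash
python3 - <<'E'
from h import *
crop("scene",190,140,140,130,4.5,"pics/s2.png")
s=read_state();p=s["eef_pos"];print(s["clock"],p.round(1),s["tool_rot"].round(4),s["force"].round(1))
v=p[:2]-[593.1,272.1];print(np.hypot(*v),np.degrees(np.arctan2(v[1],v[0])))
E
```

```text
3.45 [640.4 247.4  55.8] [ 3.1406e+00 -4.0000e-04  2.2344e+00] [0.5 0.8 1.1]
53.35838409987566 -27.6218919499764
```

View pics/s2.png

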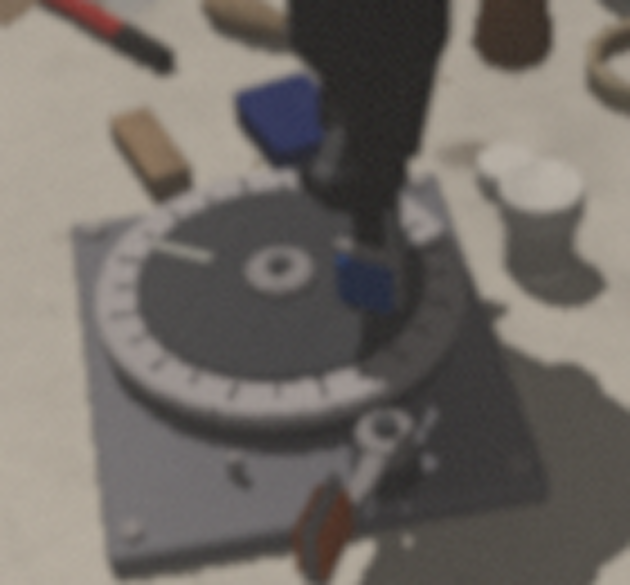

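The tab follows: the mark is now at about (150,237) in the crop. I'll continue 54° more.

send_rows --series '[{"ax":0,"ay":0,"az":0.105,"dx":-0.21,"dy":-0.53,"dz":0,"hand":1},{"ax":0,"ay":0,"az":0.209,"dx":-0.37,"dy":-1.07,"dz":0,"hand":1},{"ax":0,"ay":0,"az":0.314,"dx":-0.47,"dy":-1.63,"dz":0,"hand":1},{"ax":0,"ay":0,"az":0.419,"dx":-0.51,"dy":-2.19,"dz":0,"hand":1},{"ax":0,"ay":0,"az":0.524,"dx":-0.49,"dy":-2.76,"dz":0,"hand":1},{"ax":0,"ay":0,"az":0.628,"dx":-0.41,"dy":-3.32,"dz":0,"hand":1},{"ax":0,"ay":0,"az":0.733,"dx":-0.27,"dy":-3.87,"dz":0,"hand":1},{"ax":0,"ay":0,"az":0.838,"dx":-0.08,"dy":-4.4,"dz":0,"hand":1},{"ax":0,"ay":0,"az":0.942,"dx":0.17,"dy":-4.91,"dz":0,"hand":1},{"ax":0,"ay":0,"az":0.942,"dx":0.17,"dy":-4.91,"dz":0,"hand":1}]'

```text
clock: 4.45
eef_pos: [601.1, 218.3, 55.7]
tool_rot: [3.141, -0.0, 1.302]
force: [0.4, 1.1, -0.6]
width: 0.2
gripper_force: 0.2
```

```bash
python3 - <<'E'
from h import *
crop("scene",190,140,140,130,4.5,"pics/s3.png")
s=read_state();p=s["eef_pos"];print(s["clock"],p.round(1),s["tool_rot"].round(4),s["force"].round(1))
v=p[:2]-[593.1,272.1];print(np.hypot(*v),np.degrees(np.arctan2(v[1],v[0])))
E
```

```text
4.5 [601.1 218.2  55.6] [3.1413e+00 1.0000e-04 1.3042e+00] [0.1 0.2 0.4]
54.508584648083165 -81.56701991769624
```

View pics/s3.png

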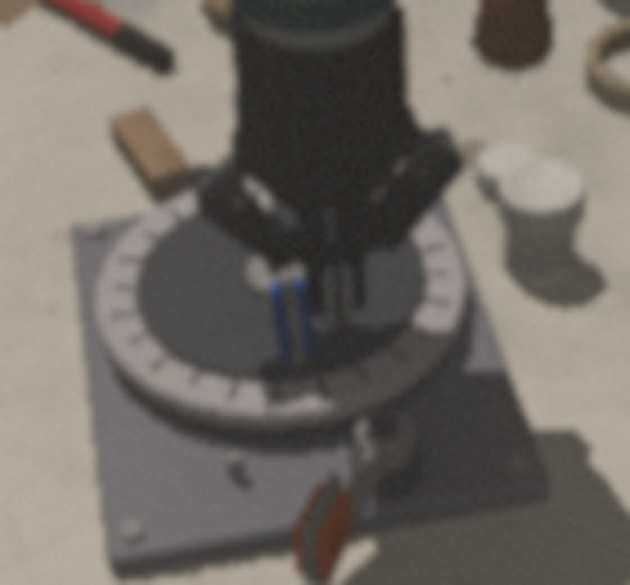

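send_rows --series '[{"ax":0,"ay":0,"az":0.105,"dx":-0.21,"dy":-0.53,"dz":0,"hand":1},{"ax":0,"ay":0,"az":0.209,"dx":-0.37,"dy":-1.07,"dz":0,"hand":1},{"ax":0,"ay":0,"az":0.314,"dx":-0.47,"dy":-1.63,"dz":0,"hand":1},{"ax":0,"ay":0,"az":0.401,"dx":-0.51,"dy":-2.1,"dz":0,"hand":1},{"ax":0,"ay":0,"az":0.401,"dx":-0.51,"dy":-2.1,"dz":0,"hand":1},{"ax":0,"ay":0,"az":0.401,"dx":-0.51,"dy":-2.1,"dz":0,"hand":1},{"ax":0,"ay":0,"az":0.401,"dx":-0.66,"dy":-1.73,"dz":0,"hand":1},{"ax":0,"ay":0,"az":0.401,"dx":-0.82,"dy":-1.36,"dz":0,"hand":1},{"ax":0,"ay":0,"az":0.401,"dx":-0.82,"dy":-1.36,"dz":-4,"hand":1},{"ax":0,"ay":0,"az":0.401,"dx":-0.82,"dy":-1.36,"dz":-8,"hand":1}]'

```text
clock: 5.5
eef_pos: [585.1, 212.8, 135.0]
tool_rot: [-3.14, 0.003, 0.9]
force: [0.9, 0.3, 0.1]
width: 0.0
gripper_force: 0.0
```

send_rows --series '[{"ax":0,"ay":0,"az":0,"dx":-19.6,"dy":4.7,"dz":0,"hand":1},{"ax":0,"ay":0,"az":0,"dx":-19.6,"dy":4.7,"dz":0,"hand":1},{"ax":0,"ay":0,"az":0,"dx":-19.6,"dy":4.7,"dz":0,"hand":1},{"ax":0,"ay":0,"az":0,"dx":-19.6,"dy":4.7,"dz":0,"hand":1},{"ax":0,"ay":0,"az":0,"dx":-19.6,"dy":4.7,"dz":0,"hand":1},{"ax":0,"ay":0,"az":0,"dx":-19.6,"dy":4.7,"dz":0,"hand":1}]'

```text
clock: 6.1
eef_pos: [500.6, 29.5, 135.7]
tool_rot: [3.142, -0.0, 0.897]
force: [2.1, 0.2, 0.5]
width: 0.3
gripper_force: 0.0
```

```bash
python3 - <<'E'
from h import *
d=crop("top",210,165,110,110,5.4,"pics/c3.png")
s=read_state();p=s["eef_pos"];print(s["clock"],p.round(1),s["tool_rot"].round(4),s["force"].round(1))
E
```

```text
6.15 [501.3  31.2 135.5] [-3.1416e+00 -1.0000e-03  8.9940e-01] [-0.7  0.6  0.7]
```

View pics/c3.png

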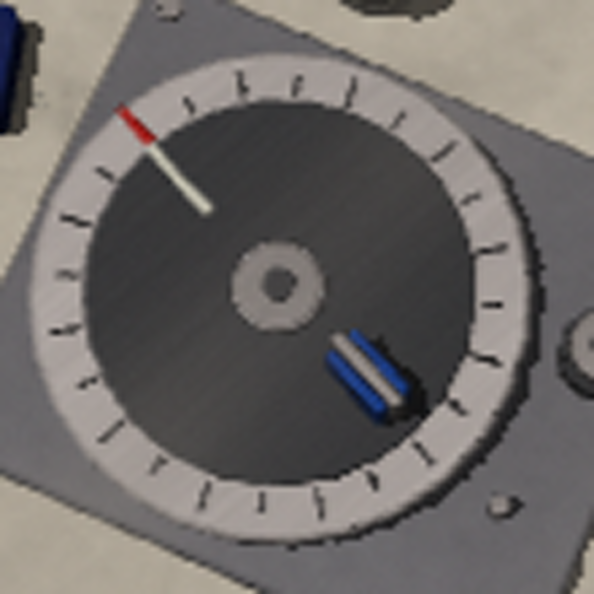

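The mark now nearly meets the red line, at about (152,146) in the crop. I'll measure the angle left by colour segmentation.

```bash
cat >> h.py <<'E'
def meas(avg=4):
    S=0
    for _ in range(avg): d=get_image("top");S=S+d["pixels"].astype(float)
    p=S/avg;r,g,b=p[...,0],p[...,1],p[...,2]
    vv,uu=np.mgrid[:420,:560]
    W=lambda u,v,z:np.array([unproj(d,a,e,z)[:2] for a,e in zip(u,v)])
    c=np.array([593.1,272.1]); out={}
    m=(uu>205)&(uu<330)&(vv>160)&(vv<280)
    def line(mask,z,w):
        X=W(uu[mask],vv[mask],z);w=w[mask];o=(X*w[:,None]).sum(0)/w.sum()
        e=np.linalg.eigh(np.cov(X.T,aweights=w))[1][:,1]; e=e*np.sign(e@(o-c)) if abs(e@(o-c))>0 else e
        a=np.degrees(np.arctan2(*(o-c)[::-1]));return len(w),o.round(1),a.round(2),np.degrees(np.arctan2(e[1],e[0])).round(2)
    redw=np.clip(r-np.maximum(g,b)-25,0,None); red=m&(redw>0)
    print("red",line(red,40,redw))
    X=W(uu[m],vv[m],43);rad=np.zeros(m.shape);rad[m]=np.hypot(*(X-c).T)
    wh=np.clip(np.minimum(np.minimum(r,g),b)-95,0,None)
    mk=m&(wh>0)&(rad>44)&(rad<71)&(np.hypot(uu-283,vv-235)>20)
    print("white",line(mk,43,wh))
    return p
E
python3 - <<'E'
from h import *
meas()
d=get_image("top")
# centre check: ellipse of dial via hub at z50
print(unproj(d,210+278/5.4-.4,165+286/5.4-.4,50))
E
```

```text
red (24, array([650.6, 335.9]), np.float64(47.97), np.float64(49.57))
white (29, array([630.1, 315.3]), np.float64(49.41), np.float64(50.25))
[592.67539308 272.17617435  50.        ]
```

```bash
cat >> h.py <<'E'
def centre(p):
    from scipy.optimize import least_squares
    d=get_image("top")
    g=cv2.GaussianBlur(p.mean(2).astype(np.float32),(0,0),.6)
    out=[]
    for R,z,win in((75.5,41.5,8),(96,40,8)):
        pts=[]
        for a in np.radians(np.arange(0,360,3)):
            rr=np.arange(R-win,R+win,.4)
            q=np.array([proj(d,[593+r*np.cos(a),272+r*np.sin(a),z]) for r in rr],np.float32)
            s=cv2.remap(g,q[:,:1],q[:,1:],cv2.INTER_LINEAR).ravel()
            ds=np.gradient(s)*(1 if R<80 else -1);i=ds.argmax();pts.append((593+rr[i]*np.cos(a),272+rr[i]*np.sin(a)))
        P=np.array(pts);f=least_squares(lambda v:np.hypot(P[:,0]-v[0],P[:,1]-v[1])-v[2],[593,272,R],loss="soft_l1",f_scale=.5)
        out.append((f.x.round(2),round(np.median(abs(f.fun)),2)))
    return out
E
python3 - <<'E'
from h import *
p=meas();print(centre(p))
E
```

```text
red (24, array([650.6, 335.9]), np.float64(47.97), np.float64(49.57))
white (29, array([630.1, 315.3]), np.float64(49.41), np.float64(50.23))
[(array([593.39, 272.12,  74.79]), np.float64(0.31)), (array([592.8 , 272.27,  94.4 ]), np.float64(0.35))]
```

send_rows --series '[{"ax":0,"ay":0,"az":0,"dx":19.6,"dy":-4.7,"dz":0,"hand":1},{"ax":0,"ay":0,"az":0,"dx":19.6,"dy":-4.7,"dz":0,"hand":1},{"ax":0,"ay":0,"az":0,"dx":19.6,"dy":-4.7,"dz":0,"hand":1},{"ax":0,"ay":0,"az":0,"dx":19.6,"dy":-4.7,"dz":0,"hand":1},{"ax":0,"ay":0,"az":0,"dx":19.6,"dy":-4.7,"dz":0,"hand":1},{"ax":0,"ay":0,"az":0,"dx":19.6,"dy":-4.7,"dz":0,"hand":1},{"ax":0,"ay":0,"az":0,"dx":19.6,"dy":-4.7,"dz":4,"hand":1},{"ax":0,"ay":0,"az":0,"dx":19.6,"dy":-4.7,"dz":8,"hand":1},{"ax":0,"ay":0,"az":0,"dx":19.6,"dy":-4.7,"dz":8,"hand":1},{"ax":0,"ay":0,"az":0,"dx":19.6,"dy":-4.7,"dz":8,"hand":1}]'

```text
clock: 7.65
eef_pos: [585.5, 212.1, 55.7]
tool_rot: [3.142, 0.002, 0.898]
force: [0.5, 0.0, 1.1]
width: -0.2
gripper_force: 0.0
```

send_rows --series '[{"ax":0,"ay":0,"az":0,"dx":0,"dy":-0.4,"dz":0,"hand":1},{"ax":0,"ay":0,"az":0,"dx":0,"dy":-0.7,"dz":0,"hand":1},{"ax":0,"ay":0,"az":0.012,"dx":-0.03,"dy":-0.85,"dz":0,"hand":1},{"ax":0,"ay":0,"az":0.023,"dx":-0.05,"dy":-0.91,"dz":0,"hand":1},{"ax":0,"ay":0,"az":0.023,"dx":-0.05,"dy":-0.91,"dz":0,"hand":1},{"ax":0,"ay":0,"az":0.023,"dx":-0.05,"dy":-0.91,"dz":0,"hand":1}]'

```text
clock: 8.25
eef_pos: [578.9, 219.1, 55.7]
tool_rot: [3.141, -0.001, 0.877]
force: [1.3, -0.3, 1.3]
width: -0.2
gripper_force: 0.8
```

send_rows --series '[{"ax":0,"ay":0,"az":0,"dx":0,"dy":0.4,"dz":0,"hand":1},{"ax":0,"ay":0,"az":0,"dx":0,"dy":0.9,"dz":0,"hand":1},{"ax":0,"ay":0,"az":0,"dx":0,"dy":0.9,"dz":-4,"hand":1},{"ax":0,"ay":0,"az":0,"dx":0,"dy":0.9,"dz":-8,"hand":1},{"ax":0,"ay":0,"az":0,"dx":-19.6,"dy":5.6,"dz":-8,"hand":1},{"ax":0,"ay":0,"az":0,"dx":-19.6,"dy":5.6,"dz":-8,"hand":1},{"ax":0,"ay":0,"az":0,"dx":-19.6,"dy":5.6,"dz":-8,"hand":1},{"ax":0,"ay":0,"az":0,"dx":-19.6,"dy":5.6,"dz":-8,"hand":1},{"ax":0,"ay":0,"az":0,"dx":-19.6,"dy":5.6,"dz":-8,"hand":1},{"ax":0,"ay":0,"az":0,"dx":-19.6,"dy":5.6,"dz":-8,"hand":1}]'

```text
clock: 9.25
eef_pos: [495.6, 31.3, 135.5]
tool_rot: [-3.141, -0.0, 0.873]
force: [0.0, 1.4, 0.5]
width: -0.0
gripper_force: 0.0
```

```bash
python3 - <<'E'
from h import *
p=meas()
cv2.imwrite("pics/c4.png",cv2.resize(p[165:275,210:320,::-1].astype(np.uint8),None,fx=5.4,fy=5.4,interpolation=cv2.INTER_CUBIC))
E
```

```text
red (24, array([650.6, 335.9]), np.float64(47.97), np.float64(49.57))
white (29, array([631. , 315.6]), np.float64(48.92), np.float64(48.55))
```

View pics/c4.png

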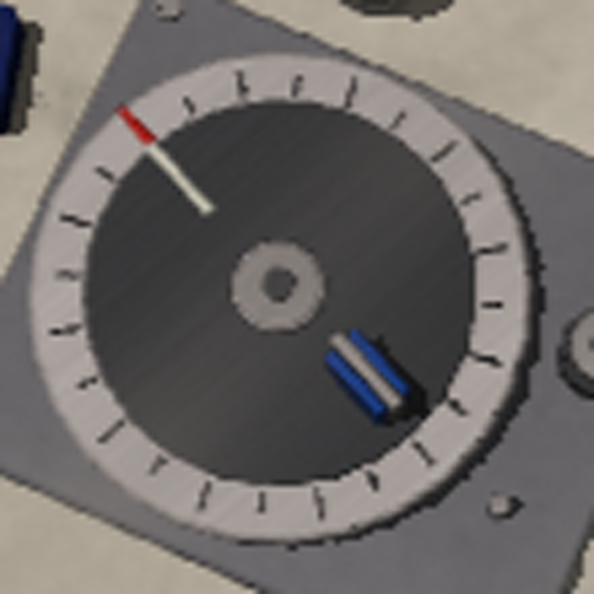

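```bash
cat >> h.py <<'E'
def prof(p,d,a,r0,r1,z,c=(593.1,272.2)):
    g=p.mean(2).astype(np.float32); s=0
    for r in np.arange(r0,r1,1.):
        q=np.array([proj(d,[c[0]+r*np.cos(t),c[1]+r*np.sin(t),z]) for t in np.radians(a)],np.float32)
        s=s+np.stack([cv2.remap(p[...,i].astype(np.float32),q[:,:1],q[:,1:],cv2.INTER_LINEAR).ravel() for i in range(3)],1)
    return s/len(np.arange(r0,r1,1.))
def ang(p,d):
    T=[]
    for k in range(24):
        a=np.arange(-5,5.01,.1)+47.7+15*k;s=prof(p,d,a,80,89,40)
        w=(s[:,0]-s[:,2] if k==0 else -s.mean(1));w=w-np.median(w);w=np.clip(w-.35*w.max(),0,None);T.append((w*a).sum()/w.sum())
    T=np.array(T);k=np.arange(24);t=np.radians(T);dev=T-15*k
    A=np.c_[np.ones(24),np.degrees(-np.sin(t)/84),np.degrees(np.cos(t)/84)]
    ok=np.ones(24,bool)
    for _ in range(3):
        x=np.linalg.lstsq(A[ok],dev[ok],rcond=None)[0];res=dev-A@x;ok=abs(res)<.6
    print("red raw %.2f fit %.2f centre shift %s rms %.2f n %d"%(T[0],x[0],x[1:].round(2),res[ok].std(),ok.sum()))
    c=np.array([593.1,272.2])+x[1:]
    for r0,r1 in((44,72),(44,58),(58,72)):
        a=np.arange(38,60,.1);s=prof(p,d,a,r0,r1,42.5,c).mean(1);w=s-np.median(s);w=np.clip(w-.3*w.max(),0,None);print("white",r0,(w*a).sum()/w.sum())
E
python3 - <<'E'
from h import *
d=get_image("top");ang(d["pixels"].astype(float),d)
E
```

```text
red raw 47.93 fit 48.13 centre shift [ 0.37 -0.02] rms 0.11 n 24
white 44 49.059754253339854
white 44 49.16836106197131
white 58 48.96066335882163
```

The ring's tick fit puts red at 48.1° and white at 49.1°, so about 1° remains. I'll nudge once more.

send_rows --series '[{"ax":0,"ay":0,"az":0,"dx":19.6,"dy":-4.7,"dz":0,"hand":1},{"ax":0,"ay":0,"az":0,"dx":19.6,"dy":-4.7,"dz":0,"hand":1},{"ax":0,"ay":0,"az":0,"dx":19.6,"dy":-4.7,"dz":0,"hand":1},{"ax":0,"ay":0,"az":0,"dx":19.6,"dy":-4.7,"dz":0,"hand":1},{"ax":0,"ay":0,"az":0,"dx":19.6,"dy":-4.7,"dz":0,"hand":1},{"ax":0,"ay":0,"az":0,"dx":19.6,"dy":-4.7,"dz":0,"hand":1},{"ax":0,"ay":0,"az":0,"dx":19.6,"dy":-4.7,"dz":4,"hand":1},{"ax":0,"ay":0,"az":0,"dx":19.6,"dy":-4.7,"dz":8,"hand":1},{"ax":0,"ay":0,"az":0,"dx":19.6,"dy":-4.7,"dz":8,"hand":1},{"ax":0,"ay":0,"az":0,"dx":19.6,"dy":-4.7,"dz":8,"hand":1}]'

```text
clock: 10.5
eef_pos: [584.9, 212.0, 55.6]
tool_rot: [-3.142, 0.002, 0.875]
force: [0.5, 0.6, 0.5]
width: -0.2
gripper_force: 0.0
```

send_rows --series '[{"ax":0,"ay":0,"az":0,"dx":0,"dy":-0.4,"dz":0,"hand":1},{"ax":0,"ay":0,"az":0,"dx":0,"dy":-0.75,"dz":0,"hand":1},{"ax":0,"ay":0,"az":0.009,"dx":-0.02,"dy":-0.92,"dz":0,"hand":1},{"ax":0,"ay":0,"az":0.018,"dx":-0.04,"dy":-0.99,"dz":0,"hand":1},{"ax":0,"ay":0,"az":0.018,"dx":-0.04,"dy":-0.99,"dz":0,"hand":1},{"ax":0,"ay":0,"az":0.018,"dx":-0.04,"dy":-0.99,"dz":0,"hand":1}]'

```text
clock: 11.1
eef_pos: [577.9, 219.4, 55.7]
tool_rot: [3.141, -0.001, 0.859]
force: [1.4, -1.3, 2.5]
width: -0.1
gripper_force: 0.9
```

send_rows --series '[{"ax":0,"ay":0,"az":0,"dx":0,"dy":0.4,"dz":0,"hand":1},{"ax":0,"ay":0,"az":0,"dx":0,"dy":0.9,"dz":0,"hand":1},{"ax":0,"ay":0,"az":0,"dx":0,"dy":0.9,"dz":-4,"hand":1},{"ax":0,"ay":0,"az":0,"dx":0,"dy":0.9,"dz":-8,"hand":1},{"ax":0,"ay":0,"az":0,"dx":-19.6,"dy":5.6,"dz":-8,"hand":1},{"ax":0,"ay":0,"az":0,"dx":-19.6,"dy":5.6,"dz":-8,"hand":1},{"ax":0,"ay":0,"az":0,"dx":-19.6,"dy":5.6,"dz":-8,"hand":1},{"ax":0,"ay":0,"az":0,"dx":-19.6,"dy":5.6,"dz":-8,"hand":1},{"ax":0,"ay":0,"az":0,"dx":-19.6,"dy":5.6,"dz":-8,"hand":1},{"ax":0,"ay":0,"az":0,"dx":-19.6,"dy":5.6,"dz":-8,"hand":1}]'

```text
clock: 12.1
eef_pos: [491.3, 33.2, 135.5]
tool_rot: [-3.141, -0.0, 0.855]
force: [-0.1, 1.2, -0.2]
width: 0.1
gripper_force: 0.0
```

```bash
python3 - <<'E'
from h import *
d=get_image("top");ang(d["pixels"].astype(float),d);s=read_state();print(s["clock"],s["eef_pos"].round(1),s["tool_rot"].round(3))
E
```

```text
red raw 47.93 fit 48.13 centre shift [ 0.37 -0.02] rms 0.11 n 24
white 44 48.0215335345452
white 44 47.9830396721935
white 58 48.061043788402316
12.15 [492.1  34.7 135.3] [-3.141e+00 -1.000e-03  8.580e-01]
```

The mark is within about 0.1° of the red line. On to the lever.

send_rows --series '[{"ax":0,"ay":0,"az":0.139,"dx":4,"dy":1.1,"dz":0,"hand":1},{"ax":0,"ay":0,"az":0.139,"dx":6.6,"dy":1.8,"dz":0,"hand":1},{"ax":0,"ay":0,"az":0.139,"dx":6.6,"dy":1.8,"dz":0,"hand":1},{"ax":0,"ay":0,"az":0.139,"dx":6.6,"dy":1.8,"dz":4,"hand":1},{"ax":0,"ay":0,"az":0.139,"dx":6.6,"dy":1.8,"dz":7.95,"hand":1},{"ax":0,"ay":0,"az":0.139,"dx":6.6,"dy":1.8,"dz":7.95,"hand":1},{"ax":0,"ay":0,"az":0.139,"dx":6.6,"dy":1.8,"dz":7.95,"hand":1}]'

```text
clock: 12.85
eef_pos: [548.1, 73.0, 55.7]
tool_rot: [-3.141, 0.001, 0.721]
force: [-0.1, -1.0, -0.0]
width: 0.1
gripper_force: 0.0
```

```bash
python3 - <<'E'
from h import *
crop("scene",220,190,120,110,5,"pics/s5.png")
s=read_state();print(s["clock"],s["eef_pos"].round(1),s["tool_rot"].round(3),s["force"].round(1))
E
```

```text
12.9 [549.1  72.8  56.8] [ 3.141e+00 -1.000e-03  7.200e-01] [-0.  -0.5  0.4]
```

View pics/s5.png

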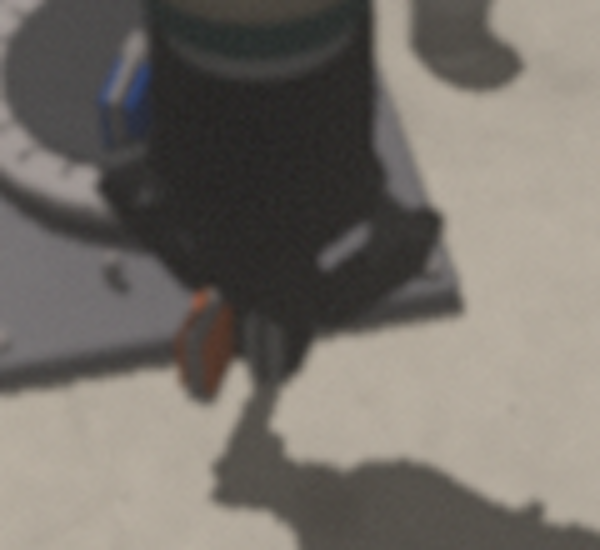

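The fingertip at about (268,350) stands beside the paddle at (205,345) on its counterclockwise side. I'll swing it now.

send_rows --series '[{"ax":0,"ay":0,"az":0,"dx":0,"dy":-0.5,"dz":0,"hand":1},{"ax":0,"ay":0,"az":0,"dx":0,"dy":-0.95,"dz":0,"hand":1},{"ax":0,"ay":0,"az":0.105,"dx":-0.2,"dy":-1.76,"dz":0,"hand":1},{"ax":0,"ay":0,"az":0.209,"dx":-0.31,"dy":-2.58,"dz":0,"hand":1},{"ax":0,"ay":0,"az":0.314,"dx":-0.34,"dy":-3.41,"dz":0,"hand":1},{"ax":0,"ay":0,"az":0.419,"dx":-0.28,"dy":-4.24,"dz":0,"hand":1},{"ax":0,"ay":0,"az":0.524,"dx":-0.13,"dy":-5.06,"dz":0,"hand":1},{"ax":0,"ay":0,"az":0.628,"dx":0.1,"dy":-5.86,"dz":0,"hand":1},{"ax":0,"ay":0,"az":0.628,"dx":0.1,"dy":-5.86,"dz":0,"hand":1}]'

```text
clock: 13.8
eef_pos: [510.4, 119.2, 56.5]
tool_rot: [-3.141, -0.001, 0.094]
force: [0.2, 0.1, -0.4]
width: -0.3
gripper_force: 0.0
```

send_rows --series '[{"ax":0,"ay":0,"az":0.105,"dx":-0.2,"dy":-0.81,"dz":0,"hand":1},{"ax":0,"ay":0,"az":0.209,"dx":-0.31,"dy":-1.63,"dz":0,"hand":1},{"ax":0,"ay":0,"az":0.262,"dx":-0.33,"dy":-2.05,"dz":0,"hand":1},{"ax":0,"ay":0,"az":0.314,"dx":-0.34,"dy":-2.46,"dz":0,"hand":1},{"ax":0,"ay":0,"az":0.34,"dx":-0.32,"dy":-2.66,"dz":0,"hand":1},{"ax":0,"ay":0,"az":0.34,"dx":-0.32,"dy":-2.66,"dz":0,"hand":1}]'

```text
clock: 14.4
eef_pos: [504.9, 144.0, 56.1]
tool_rot: [-3.141, -0.0, -0.246]
force: [-0.2, -0.3, 0.9]
width: -0.2
gripper_force: 0.0
```

send_rows --series '[{"ax":0,"ay":0,"az":0.03,"dx":-0.07,"dy":-0.23,"dz":0,"hand":1},{"ax":0,"ay":0,"az":0.06,"dx":-0.13,"dy":-0.46,"dz":0,"hand":1},{"ax":0,"ay":0,"az":0.06,"dx":-0.13,"dy":-0.46,"dz":0,"hand":1}]'

```text
clock: 14.7
eef_pos: [504.8, 148.4, 56.0]
tool_rot: [-3.141, 0.0, -0.307]
force: [0.8, -0.4, -0.3]
width: -0.2
gripper_force: 0.1
```

send_rows --series '[{"ax":0,"ay":0,"az":0,"dx":0,"dy":-0.15,"dz":0,"hand":1},{"ax":0,"ay":0,"az":0,"dx":0,"dy":-0.3,"dz":0,"hand":1},{"ax":0,"ay":0,"az":0,"dx":0,"dy":-0.3,"dz":0,"hand":1}]'

```text
clock: 15.0
eef_pos: [504.9, 149.0, 55.9]
tool_rot: [3.139, 0.0, -0.309]
force: [-3.1, -6.0, 2.2]
width: -0.2
gripper_force: 3.0
```

send_rows --series '[{"ax":0,"ay":0,"az":0,"dx":0,"dy":-0.15,"dz":0,"hand":1},{"ax":0,"ay":0,"az":0,"dx":0,"dy":-0.3,"dz":0,"hand":1},{"ax":0,"ay":0,"az":0,"dx":0,"dy":-0.3,"dz":0,"hand":1}]'

```text
clock: 15.3
eef_pos: [504.9, 149.2, 55.9]
tool_rot: [3.135, 0.0, -0.31]
force: [-4.7, -10.8, 5.2]
width: 0.1
gripper_force: 5.7
```

The force climbs with no motion, so the lever is on its stop. I'll back off and check.

send_rows --series '[{"ax":0,"ay":0,"az":0,"dx":0,"dy":0.6,"dz":0,"hand":1},{"ax":0,"ay":0,"az":0,"dx":0,"dy":1.5,"dz":0,"hand":1},{"ax":0,"ay":0,"az":0,"dx":0,"dy":2.5,"dz":0,"hand":1},{"ax":0,"ay":0,"az":0,"dx":0,"dy":2.5,"dz":-4,"hand":1},{"ax":0,"ay":0,"az":0,"dx":0,"dy":2.5,"dz":-8,"hand":1},{"ax":0,"ay":0,"az":0,"dx":0,"dy":7,"dz":-8,"hand":1},{"ax":0,"ay":0,"az":0,"dx":0,"dy":12,"dz":-8,"hand":1},{"ax":0,"ay":0,"az":0,"dx":0,"dy":14,"dz":-8,"hand":1},{"ax":0,"ay":0,"az":0,"dx":0,"dy":14,"dz":-8,"hand":1}]'

```text
clock: 16.2
eef_pos: [463.1, 17.4, 136.6]
tool_rot: [-3.141, -0.001, -0.315]
force: [-0.1, 0.2, -0.4]
width: 0.0
gripper_force: 0.0
```

```bash
python3 - <<'E'
from h import *
d=crop("top",165,140,200,150,4,"pics/c9.png");ang(d["pixels"].astype(float),d);s=read_state();print(s["clock"],s["eef_pos"].round(1),s["force"].round(1))
E
```

```text
red raw 47.93 fit 48.13 centre shift [ 0.37 -0.02] rms 0.11 n 24
white 44 48.01853205862905
white 44 47.97679433066904
white 58 48.05912911421497
16.25 [463.9  19.6 136.2] [-0.2  0.3  0.5]
```

View pics/c9.png

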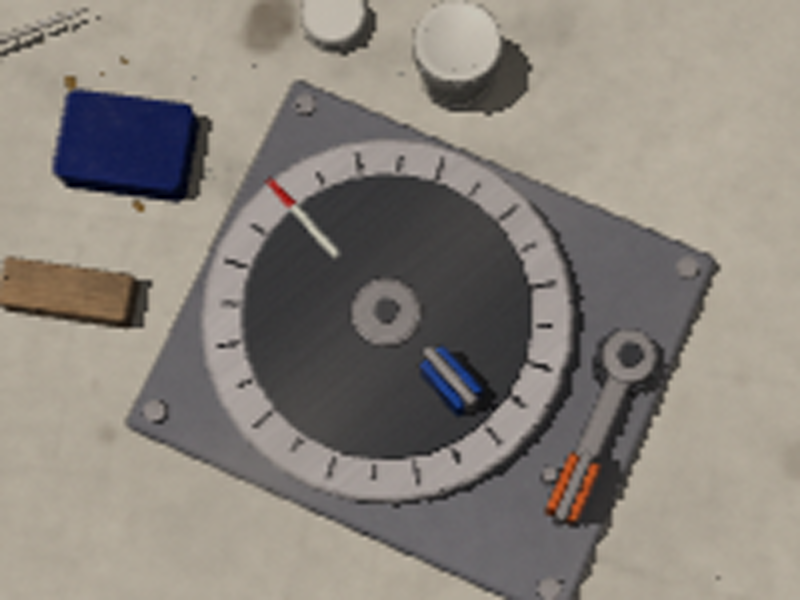

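The lines meet at (292,206), the lever at (575,485) rests on its stop pin at (549,474), and the case, block, cap and jar haven't moved.

```bash
python3 -c "
from cell import *
print(finish_job())"
```

```text
the job is handed in; nothing more can be done
None
```

The job is handed in at about 16 s on the clock: the index mark lines up with the red line to within about 0.1°, the clamp lever is home against its stop, and the four bystanders look unmoved in the last picture.

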